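# Set the height of a gel comb with a feeler blade

### The job

Set the comb of the gel caster 2 mm above the tray floor with the feeler: slide the blade along the tray floor until its tip is a couple of centimetres through under the teeth, let go, and press the comb down without forcing it until it rests on the blade. Then draw the blade slowly out along the tray floor, feeling a light, steady drag from the comb (if it comes out loose, do it again), and lay the feeler flat on the bench. Leave the comb at that height and the other things where they are.

Things in the scene. Friction and masses are not known exactly. Their poses are not given: they have to be found in the camera images.
- caster: Gel caster fixed on the bench: grey base 220 x 150 mm; on it a clear tray 200 x 120 mm, ends open, inner width 108 mm, side walls 28 mm. Origin: centre of its underside; x runs along the tray (the blade's way in) from the end nearer the robot to the comb; z up. Tray floor 27 mm up. The comb stands across the tray at x = +50 mm, hung on a white bridge behind it, top 84 mm up.
- comb_edge (a point): Middle of the lower edge of the comb's teeth. The black comb is a plate 102 mm wide (across the tray), 3 mm thick. It slides straight up and down in the bridge, stiffly: a push of about 8 N moves it down and it stays where it is left. Its toothed strip is set in silicone and gives 0.04 mm/N. The gap from the tray floor to the teeth is 7 to 13 mm at first; it is to be 2 mm.
- comb_top (a point): Middle of the top face of the press bar along the comb's upper edge, 62 mm above the teeth's lower edge: a bar 74 mm long (across the tray), 16 mm wide, 8 mm thick. Push down here; nothing stands over it.
- gauge_grip (a point): Centre of the upright grip block of the feeler (half-way up): aluminium, 34 mm long (x), 12 mm thick (y, to be pinched across), 46 mm high, standing on the rear end of the blade; this point is 25 mm above the blade's underside. x points along the blade to its tip, z up. The feeler weighs about 85 g and lies flat on the bench at the start.
- gauge_tip (a point): Middle of the front end of the feeler's blade, on its underside, 113 mm ahead of the grip's centre. The amber plastic blade is 2 mm thick, 24 mm wide and 130 mm long, the last 17 mm of it behind the grip's centre. Ahead of the grip it springs a little up and down (its tip sags about 1 mm when held free).
- gate_a: End gate of the caster, a black bar 120 x 12 x 16 mm lying on the bench; origin at its underside. Leave it.
- gate_b: The other end gate, just like it. Leave it.
- spare_comb: Spare white comb, 102 x 45 x 4 mm, lying flat. Leave it.
- level: Round spirit level, 40 mm across, 12 mm high. Leave it.
- petri_dish: Closed Petri dish, 90 mm across, 14 mm high. Leave it.
- buffer_bottle: Buffer bottle, 80 mm across, 170 mm high. Leave it.
- flask: Conical flask, 84 mm across the foot, 130 mm high. Leave it.
- tube_rack: Blue rack with capped tubes, 100 x 55 x 60 mm. Leave it.
Things that resemble listed ones, but are neither listed nor needed, are in the scene too. Leave any white look-alike of the part that bears gauge_grip alone.

How it is judged (in metres and radians):
On the way, in this order (a step that is already met when the one before it is completed fails the run):
1. the blade lies flat on the tray floor with its tip at least 10 mm through under the comb, and has been let go (x of gauge_tip in the frame of caster above 0.0615 m and y of gauge_tip in the frame of caster between -0.042 and 0.042 m and z of gauge_tip in the frame of caster below 0.031 m and x of gauge_grip in the frame of caster below 0.03 m and contact force between the fingers and gauge below 0.1 N), for 0.2 s.
2. the comb has been pressed down and rests on the blade by itself, nobody touching comb or feeler (all of step 1 and contact force between the fingers and comb below 0.1 N and contact force between comb and gauge above 0.4 N and z of comb_edge in the frame of caster below 0.0297 m), for 0.2 s.
3. the feeler is held and drawn along with the comb rubbing on it (more than 0.4 N between comb and blade) (linear speed of gauge above 0.006 m/s and contact force between the fingers and gauge above 1 N and contact force between comb and gauge above 0.4 N), for 0.05 s.
At the end, for the whole second after the job is handed in: The comb's teeth stand 1.2 to 2.7 mm above the tray floor, and the feeler lies flat (within 0.12 rad, grip centre less than 31 mm up) and still on the bench, let go (z of comb_edge in the frame of caster between 0.0282 and 0.0297 m and height (world z) of gauge_grip below 0.031 m and angle between gauge_grip's own z axis and vertical below 0.12 rad and linear speed of gauge below 0.02 m/s and contact force between the fingers and gauge below 0.1 N); the robot touches nothing.
It fails at once if the comb is forced (more than 50 N pushed on it) (contact force between the fingers and comb above 50 N).
It fails at once if another thing is moved more than 30 mm (distance of any of gate_a, gate_b, spare_comb, level, petri_dish, buffer_bottle, flask, tube_rack from where it was at the start of the episode above 0.03 m).
It also fails if it takes over 64 s, if anything falls off the work surface, if the arm or the gripper's body presses on something with over 40 N, if the wrist force passes 120 N, or if a joint passes its speed limit or range.

### The arm

A 6-joint arm with a two-finger parallel gripper is mounted at the origin on the work surface. World frame = base frame: x ahead of the robot, y to its left, z up, the work surface at z = 0. Lengths are in m, angles in degrees, forces in N, time in s.
With the tool pointing down it reaches from about 0.35 to 0.875 m from the base axis. Payload 4.2 kg.
Tool frame: the origin (TCP) lies on the centre line of the jaws, within the pads' length; the fingertips stand 25 mm ahead of it and the grasp point (between the pads) lies 6 mm ahead of it; z points along the fingers, y is the line along which they close (so a half turn about z gives the same grasp; the last joint's range is limited). The gripper opens to 87 mm and grips with 3 to 60 N. Pads are 19 mm wide; open, the fingers measure 117 mm over their backs; the gripper's body (75 mm by 190 mm) begins 51 mm behind the grasp point.
Start: joints at [80.077, 22.042, 0.453, 0, -68.411, -14.817], TCP at [0.262, 0.568, 0.248] pointing down, gripper open.
Joint ranges: [-179.83, 179.83], [-69.29, 118.12], [-61.27, 80.66], [-181.25, 117.63], [-171.15, -9.14], [-177.46, 177.46]. Speed limits (degrees/s): [159.86, 159.86, 180, 180, 180, 180].

### API

Orientations are given as a 3x3 rotation matrix whose columns are the frame's x, y, z axes.
In Python, from station import r gives the robot as it stands.
- The arm moves only by the tool move_arm, never from a script. Its argument "series" is a list of rows, each an object with "grip": the opening, from 0 (shut) to 1 (fully open); "xyz": the shift along the tool's x, y, z in mm, a list of three; "angular": the turn, a rotation vector about the tool's x, y, z in rad, a list of three. A call has 1 to 10 rows; each row is the pose to reach, as a shift and turn from the pose commanded when the call began, along the tool's axes at that moment; what a row does not reach only later rows make up. A row lasts 1/10 s, in which the tool goes at most 50 mm and 8.59 degrees, less where a joint would pass 70% of its speed; a pose out of reach is approached as far as the arm can. A call with a gripper value outside its range is refused whole. The fingers move at their own pace and stop on an object; the grip force is fixed at half the most. Time passes only in rows, so rows that repeat a pose let the fingers close. It gives the time, the measured TCP pose, the force, the opening and the grip force at its end, in the units of the state.
- r.sense(): the state, without advancing time (a new reading comes with each control period).
- r.capture(name): name is "scene" or "top"; returns a dict with "img" (480x640x3 uint8, red, green, blue), "camera_matrix" (3x3 intrinsics, pixels), "k1" (the pictures are not rectified: a ray, as slopes to the right and down, at radius r is drawn at 1 + k1 r^2 times it, then the intrinsics apply), "rvec" (rotation vector, rad) and "tvec" (3), from world to camera coordinates, as OpenCV has them. Camera axes: x right, y down, z forward; pixel columns grow to the right and rows downward; lengths in m; the calibration is good to about 2 mm. A picture is of the moment at which its call begins. There is no depth.
- r.finish_job(): hands the job in; it is judged then, once.
The state is a dict: "time_s": time; "joints": joint angles; "joint_velocities": joint speeds; "effort": joint torques, N m; "tcp_pos": TCP position; "ee_rot": TCP orientation; "wrist_force": force on the tool from outside, world axes, zero at the start; "moment": the same for the moment, N m; "gripper_width": opening from 0.0 (shut) to 1.0 (fully open); "gripper_force": force on a finger pad.
Only numpy, scipy, OpenCV 4.12 (cv2) and the standard library are available. Lean on these libraries where they do the work, as an engineer would, in place of code of your own. Each camera call takes 0.05 s, during which the arm holds its last target. There are 200 camera calls.

## Working session

There is one attempt and no reset: what is moved stays moved. The work goes in short steps, Python scripts to look and compute and a tool call to move; the robot and the scene stay as the last step left them, time stands still between calls to the robot, and variables do not carry over. Pictures are saved under pics/ and viewed, at most 10 in all, crops included, and the job is handed in when it is done.

Besides the shell and the picture viewer there is one more tool, called after "Request:" as name(argument=value, ...) on one line, values as JSON. move_arm: Moves the arm, as the interface text tells. Its arguments: {"type":"object","properties":{"series":{"type":"array"}},"required":["series"]}

```bash
mkdir -p pics; ls; cat > h.py <<'E'
import numpy as np, cv2
from station import r
def cap(n,f=None):
    c=r.capture(n)
    if f: cv2.imwrite('pics/'+f,cv2.cvtColor(c['img'],cv2.COLOR_RGB2BGR))
    return c
def ray(c,u,v):
    K=np.array(c['camera_matrix']);k=c['k1']
    d=np.array([(u-K[0,2])/K[0,0],(v-K[1,2])/K[1,1]]);s=d.copy()
    for _ in range(20): s=d/(1+k*(s@s))
    R=cv2.Rodrigues(np.array(c['rvec'],float))[0];t=np.array(c['tvec'],float).ravel()
    return -R.T@t, R.T@np.array([s[0],s[1],1])
def onz(c,u,v,z):
    o,d=ray(c,u,v);return o+d*(z-o[2])/d[2]
def proj(c,P):
    K=np.array(c['camera_matrix']);R=cv2.Rodrigues(np.array(c['rvec'],float))[0]
    q=R@np.array(P,float)+np.array(c['tvec'],float).ravel();s=q[:2]/q[2];s=s*(1+c['k1']*(s@s))
    return K[:2,:2]@s+K[:2,2]
def tri(a,b):
    (o1,d1),(o2,d2)=ray(*a),ray(*b)
    x=np.linalg.lstsq(np.c_[d1,-d2],o2-o1,rcond=None)[0]
    p,q=o1+d1*x[0],o2+d2*x[1];return (p+q)/2,np.linalg.norm(p-q)
E
python3 - <<'E'
from h import *
np.set_printoptions(precision=4,suppress=True)
for n in('scene','top'):
    c=cap(n,n+'0.png');print(n,c['camera_matrix'],c['k1'],c['rvec'],c['tvec'],ray(c,320,240))
print(r.sense())
E
```

```text
pics
scene [[436.3207   0.     321.8729]
 [  0.     436.3207 236.1321]
 [  0.       0.       1.    ]] -0.065556750265613 [ 1.5952  2.0851 -0.7251] [ 0.128  -0.3253  1.3081] (array([1.0738, 0.1432, 0.8122]), array([-0.6014, -0.1546, -0.7839]))
top [[470.1179   0.     318.857 ]
 [  0.     470.1179 237.2317]
 [  0.       0.       1.    ]] 0.043553440542957296 [ 2.1644 -2.1336  0.1961] [-0.0117  0.5032  1.1699] (array([0.3115, 0.0219, 1.2347]), array([ 0.1527, -0.0244, -0.988 ]))
{'time_s': 0.1, 'joints': array([ 80.0761,  22.0862,   0.3881,  -0.0234, -68.4113, -14.8173]), 'joint_velocities': array([ 0.0024, -0.0604,  0.1846,  0.1873, -0.0246,  0.0302]), 'effort': array([ -0.0001, -39.1688,  18.7937,   4.2319,   0.0135,  -0.0001]), 'tcp_pos': array([0.2614, 0.5672, 0.2466]), 'ee_rot': array([[ 0.9081, -0.4187, -0.0007],
       [-0.4187, -0.9081, -0.0018],
       [ 0.0001,  0.0019, -1.    ]]), 'wrist_force': array([-0.5507, -0.5981,  0.104 ]), 'moment': array([0.0062, 0.    , 0.0268]), 'gripper_force': 0.0, 'gripper_width': 1.0006153829448605}
```

View pics/scene0.png

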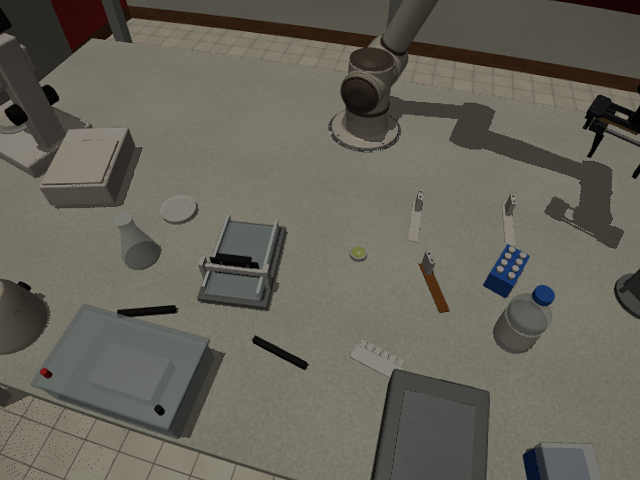

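View pics/top0.png

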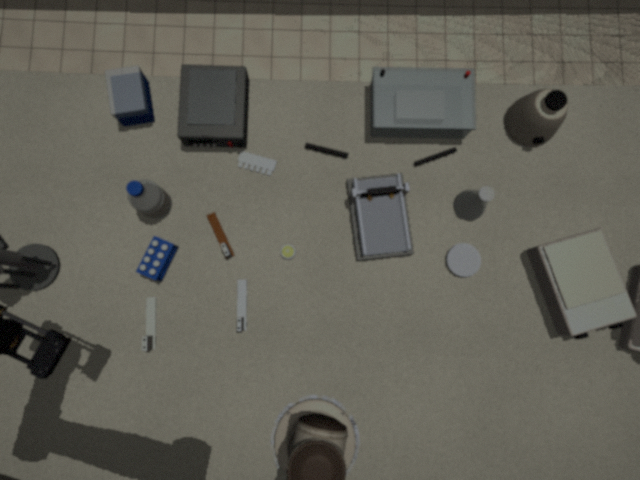

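Candidates for the feeler: the amber blade (scene grip 428,262, tip 445,310; top grip 226,252, tip 211,213), and the white look-alikes (scene 419,200 and 510,205; top 241,325 and 148,343). I choose the amber one. The caster is at scene (243,262), top (381,215), with its comb at scene (235,261), top (381,190). Next is a close crop to check.

```bash
python3 - <<'E'
import cv2,numpy as np
s=cv2.imread('pics/scene0.png');t=cv2.imread('pics/top0.png')
def z(i,x,y,w,h,f): 
    return cv2.resize(cv2.convertScaleAbs(i[y:y+h,x:x+w],alpha=1.5),(400,300),interpolation=cv2.INTER_CUBIC)
A=np.vstack([np.hstack([z(s,190,210,100,75,4),z(s,395,245,100,75,4)]),np.hstack([z(t,330,165,100,75,4),z(t,180,200,100,75,4)])])
# scene caster: origin (190,210),x4 ; scene gauge (395,245); top caster (330,165)->needs 100; gauge (180,200)
cv2.imwrite('pics/crop0.png',A)
E
```

```text
(no output)
```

View pics/crop0.png

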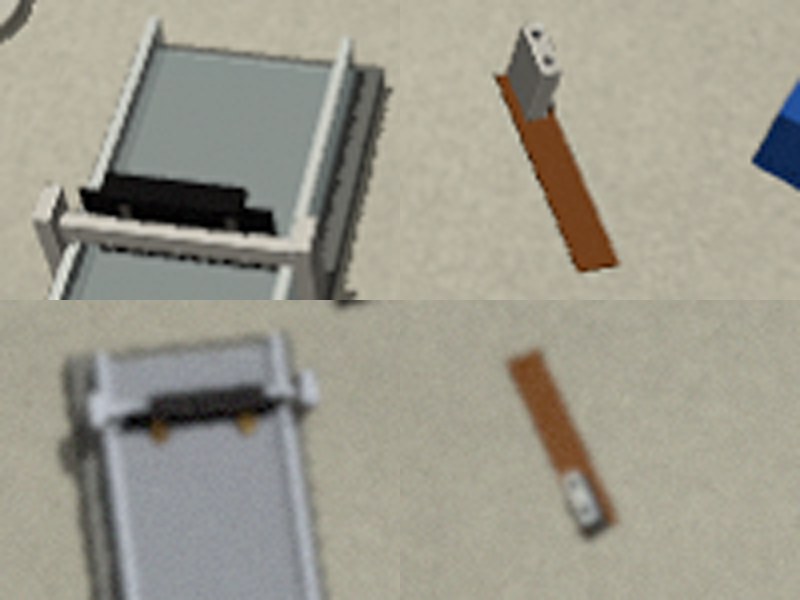

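```bash
cat > fit.py <<'E'
from h import *
from scipy.optimize import least_squares
np.set_printoptions(precision=4,suppress=True)
cs,ct=cap('scene'),cap('top')
def T(p,P): 
    c,s=np.cos(p[2]),np.sin(p[2]); return [p[0]+c*P[0]-s*P[1],p[1]+s*P[0]+c*P[1],P[2]]
def fit(obs,p0):
    f=lambda p:np.concatenate([proj(c,T(p,P))-uv for c,uv,P in obs])
    s=least_squares(f,p0,loss='soft_l1');print(s.x,np.degrees(s.x[2]),s.fun.round(1));return s.x
G=fit([(cs,(439.5,312.8),(.113,-.012,.002)),(cs,(449.7,311.2),(.113,.012,.002)),(cs,(419.2,264),(-.017,-.012,.002)),
 (ct,(207,215),(.113,.012,.002)),(ct,(215.2,212.5),(.113,-.012,.002)),(ct,(234.5,255.5),(-.017,-.012,.002))],[.5,.3,.4])
C=fit([(cs,(228.2,215),(-.1,-.057,.055)),(cs,(276.5,219.5),(-.1,.057,.055)),
 (ct,(354.2,178),(.1,.057,.055)),(ct,(399.5,174.5),(.1,-.057,.055))],[.6,-.15,0])
np.savez('fit.npz',G=G,C=C)
def box(x0,x1,y0,y1,z0,z1):
    return [[(x0,y0,z),(x1,y0,z),(x1,y1,z),(x0,y1,z),(x0,y0,z)] for z in(z0,z1)]
gap=.01
lines=[(C,l,(0,0,255)) for l in box(-.1,.1,-.054,.054,.027,.055)]+[(C,l,(0,255,255)) for l in box(-.11,.11,-.075,.075,0,0)[:1]]
lines+=[(C,box(.042,.058,-.037,.037,0,.089+gap)[1],(0,255,0)),(C,[(.05,-.051,.027+gap),(.05,.051,.027+gap)],(255,0,255))]
lines+=[(G,l,(255,0,0)) for l in box(-.017,.113,-.012,.012,0,.002)[1:]+box(-.017,.017,-.006,.006,.002,.048)[1:]]
out=[]
for c,a,b in((cs,(190,205),(395,240)),(ct,(335,160),(170,190))):
    im=cv2.cvtColor(c['img'],cv2.COLOR_RGB2BGR)
    row=[]
    for (x,y) in(a,b):
        w=cv2.resize(cv2.convertScaleAbs(im[y:y+105,x:x+100],alpha=1.4),(400,300) if 0 else (286,300),interpolation=cv2.INTER_CUBIC)
        f=286/100
        for p,l,col in lines:
            pts=np.array([((proj(c,T(p,P))-(x,y)+.5)*f) for P in l]).round().astype(int)
            cv2.polylines(w,[pts],False,col,1)
        row.append(w)
    out.append(np.hstack(row))
cv2.imwrite('pics/fit.png',np.vstack(out))
E
python3 fit.py
```

```text
[0.4678 0.2364 0.4541] 26.015905663934873 [-1.  -0.1 -0.6 -0.4 -0.7 -0.7 -1.7  0.1 -1.5 -1.2 -1.  -0.2]
[ 0.5664 -0.164   0.114 ] 6.533738701930242 [ 0.3 -1.6 -0.1 -0.3  0.8 -0.4 -1.1 -0.9]
```

View pics/fit.png

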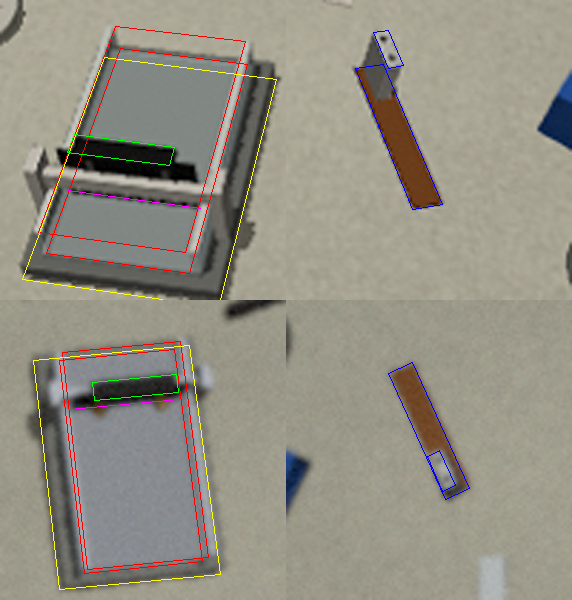

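The overlay shows the feeler fit sitting on the blade and grip. The caster fit is good to about 2–3 mm, and the bar outline matches the real bar in both views (tile pixels 125,150 and 136,387), so a gap of about 10 mm is plausible. That is enough to set out.

```bash
cat > go.py <<'E'
import sys
from h import *
from scipy.spatial.transform import Rotation as Ro
np.set_printoptions(precision=4,suppress=True)
def go(p,yaw):
    s=r.sense();R=np.array(s['ee_rot']);a=np.radians(yaw);c,q=np.cos(a),np.sin(a)
    D=np.array([[c,q,0],[q,-c,0],[0,0,-1]])
    print('xyz',(R.T@(np.array(p)-s['tcp_pos'])*1000).round(1),'rot',Ro.from_matrix(R.T@D).as_rotvec().round(4))
def cw(x,y,z): # caster frame -> world
    C=np.load('fit.npz')['C'];c,s=np.cos(C[2]),np.sin(C[2])
    return [C[0]+c*x-s*y,C[1]+s*x+c*y,z]
def st():
    s=r.sense();print('t',s['time_s'],'tcp',s['tcp_pos'],'F',s['wrist_force'],'w',s['gripper_width'],'gf',s['gripper_force'],'R',np.array(s['ee_rot'])[:2,0])
E
python3 -c "
from go import *
go([.4678,.2364,.15],26.0);print(cw(-.041,0,0),cw(.05,0,0),cw(-.095,0,0))"
```

```text
xyz [326.  214.   97.2] rot [ 0.0013  0.0005 -0.8857]
[np.float64(0.5256290875393237), np.float64(-0.16871323819006195), 0] [np.float64(0.6160380446821135), np.float64(-0.15835850650096533), 0] [np.float64(0.471979816267778), np.float64(-0.17485780424732808), 0]
```

Request:
move_arm(series=[{"grip":1,"xyz":[40,26,0],"angular":[0,0,-0.1]},{"grip":1,"xyz":[80,53,0],"angular":[0,0,-0.2]},{"grip":1,"xyz":[120,79,0],"angular":[0,0,-0.3]},{"grip":1,"xyz":[160,105,0],"angular":[0,0,-0.4]},{"grip":1,"xyz":[200,132,0],"angular":[0,0,-0.5]},{"grip":1,"xyz":[240,158,0],"angular":[0,0,-0.6]},{"grip":1,"xyz":[280,184,10],"angular":[0,0,-0.7]},{"grip":1,"xyz":[310,204,40],"angular":[0,0,-0.8]},{"grip":1,"xyz":[326,214,80],"angular":[0,0,-0.886]},{"grip":1,"xyz":[326,214,97],"angular":[0,0,-0.886]}])

```text
time_s: 1.2
tcp_pos: [0.4672, 0.2332, 0.1472]
ee_rot: [[0.9, 0.436, -0.005], [0.436, -0.9, -0.004], [-0.006, 0.001, -1.0]]
wrist_force: [-0.7, -0.1, 0.0]
gripper_width: 1.005
gripper_force: 0.0
```

```bash
python3 -c "
from go import *
st();go([.4678,.2364,.036],26.0)"
```

```text
t 1.2 tcp [0.4672 0.2332 0.1472] F [-0.67   -0.0896  0.047 ] w 1.005046923043673 gf 0.0 R [0.9    0.4358]
xyz [  2.6  -2.7 111.2] rot [ 0.001   0.006  -0.0028]
```

Request:
move_arm(series=[{"grip":0.6,"xyz":[3,-3,30],"angular":[0,0.003,0]},{"grip":0.5,"xyz":[3,-3,65],"angular":[0,0.003,0]},{"grip":0.4,"xyz":[3,-3,95],"angular":[0,0.003,0]},{"grip":0.4,"xyz":[3,-3,110],"angular":[0,0.003,0]},{"grip":0.4,"xyz":[3,-3,110],"angular":[0,0.003,0]},{"grip":0.4,"xyz":[3,-3,110],"angular":[0,0.003,0]}])

```text
time_s: 1.8
tcp_pos: [0.4698, 0.2411, 0.0408]
ee_rot: [[0.898, 0.439, 0.003], [0.439, -0.898, 0.001], [0.003, 0.0, -1.0]]
wrist_force: [0.0, -0.8, -0.1]
gripper_width: 0.539
gripper_force: 0.0
```

```bash
python3 - <<'E'
from go import *
st();go([.4678,.2364,.036],26.0)
o=[]
for n,x,y in(('scene',380,220),('top',180,200)):
    im=cap(n)['img'][y:y+75,x:x+100,::-1]
    o.append(cv2.resize(im,(400,300),interpolation=cv2.INTER_CUBIC))
cv2.imwrite('pics/g1.png',np.hstack(o))
E
```

```text
t 1.8 tcp [0.4698 0.2411 0.0408] F [ 0.0382 -0.763  -0.0903] w 0.5386418936381423 gf 0.0 R [0.8985 0.439 ]
xyz [-3.8  3.3  4.8] rot [ 0.0002 -0.0032  0.0007]
```

View pics/g1.png

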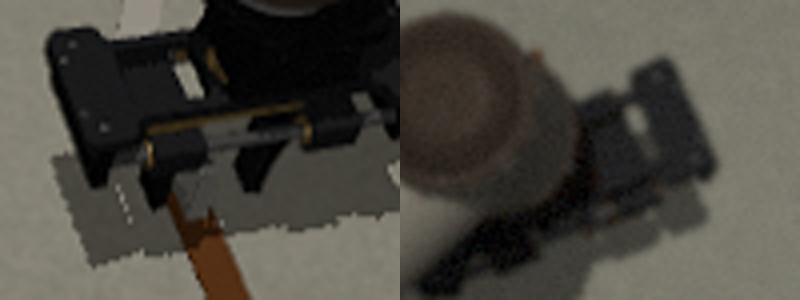

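The grip block lies between the two fingers (tile pixels 155,190 and 250,180), with the blade leaving at (190,215). I'll correct a few mm and close.

Request:
move_arm(series=[{"grip":0.4,"xyz":[-3,3,4],"angular":[0,0,0]},{"grip":0.4,"xyz":[-3,3,4],"angular":[0,0,0]},{"grip":0.0,"xyz":[-3,3,4],"angular":[0,0,0]},{"grip":0.0,"xyz":[-3,3,4],"angular":[0,0,0]},{"grip":0.0,"xyz":[-3,3,4],"angular":[0,0,0]},{"grip":0.0,"xyz":[-3,3,4],"angular":[0,0,0]},{"grip":0.0,"xyz":[-3,3,4],"angular":[0,0,0]},{"grip":0.0,"xyz":[-3,3,4],"angular":[0,0,0]}])

```text
time_s: 2.7
tcp_pos: [0.4681, 0.2369, 0.0366]
ee_rot: [[0.899, 0.439, 0.003], [0.439, -0.899, 0.001], [0.003, 0.0, -1.0]]
wrist_force: [0.2, 0.1, 1.7]
gripper_width: 0.135
gripper_force: 30.0
```

```bash
python3 -c "
from go import *
st();go(cw(-.093,0,.15),6.53)"
```

```text
t 2.7 tcp [0.4681 0.2369 0.0366] F [0.2264 0.0793 1.7424] w 0.13472202783281095 gf 30.000269897282124 R [0.8986 0.4388]
xyz [-175.   372.4 -113.9] rot [-0.0005 -0.0031  0.3403]
```

Request:
move_arm(series=[{"grip":0,"xyz":[0,0,-20],"angular":[0,0,0]},{"grip":0,"xyz":[0,0,-60],"angular":[0,0,0]},{"grip":0,"xyz":[-18,40,-90],"angular":[0,0,0.04]},{"grip":0,"xyz":[-37,80,-114],"angular":[0,0,0.08]},{"grip":0,"xyz":[-56,120,-114],"angular":[0,0,0.12]},{"grip":0,"xyz":[-75,160,-114],"angular":[0,0,0.16]},{"grip":0,"xyz":[-94,200,-114],"angular":[0,0,0.2]},{"grip":0,"xyz":[-113,240,-114],"angular":[0,0,0.24]},{"grip":0,"xyz":[-132,280,-114],"angular":[0,0,0.28]},{"grip":0,"xyz":[-150,320,-114],"angular":[0,0,0.32]}])

```text
time_s: 3.7
tcp_pos: [0.4728, -0.1184, 0.15]
ee_rot: [[0.991, 0.132, 0.003], [0.132, -0.991, 0.002], [0.003, -0.001, -1.0]]
wrist_force: [0.9, -0.0, -1.5]
gripper_width: 0.135
gripper_force: 30.0
```

```bash
python3 -c "
from go import *
st();go(cw(-.093,0,.10),6.53)"
```

```text
t 3.7 tcp [ 0.4728 -0.1184  0.15  ] F [ 0.9228 -0.0445 -1.4976] w 0.13548643737787788 gf 30.00125840306282 R [0.9912 0.1322]
xyz [-6.4 56.  50. ] rot [-0.0012 -0.0027  0.0187]
```

Request:
move_arm(series=[{"grip":0,"xyz":[-3,28,0],"angular":[0,0,0.01]},{"grip":0,"xyz":[-6,52,10],"angular":[0,0,0.018]},{"grip":0,"xyz":[-6,52,50],"angular":[0,0,0.018]},{"grip":0,"xyz":[-6,52,50],"angular":[0,0,0.018]},{"grip":0,"xyz":[-6,52,50],"angular":[0,0,0.018]},{"grip":0,"xyz":[-6,52,50],"angular":[0,0,0.018]}])

```text
time_s: 4.3
tcp_pos: [0.4756, -0.1686, 0.1014]
ee_rot: [[0.993, 0.117, 0.005], [0.117, -0.993, 0.001], [0.005, -0.0, -1.0]]
wrist_force: [-1.1, 0.2, -0.5]
gripper_width: 0.139
gripper_force: 30.0
```

```bash
python3 - <<'E'
from go import *
st();go(cw(-.093,0,.10),6.53)
s=r.sense();R=np.array(s['ee_rot'])
C=np.load('fit.npz')['C']
o=[]
for n,x,y in(('scene',190,190),('top',320,155)):
    c=cap(n);im=c['img'][y:y+115,x:x+115,::-1]
    w=cv2.resize(cv2.convertScaleAbs(im,alpha=1.4),(400,400),interpolation=cv2.INTER_CUBIC)
    o.append(w)
cv2.imwrite('pics/g2.png',np.hstack(o))
E
```

```text
t 4.3 tcp [ 0.4756 -0.1686  0.1014] F [-1.0852  0.1799 -0.4909] w 0.1388633155502785 gf 29.999811560846865 R [0.9931 0.1174]
xyz [-2.3  5.8  1.4] rot [-0.0002 -0.0051  0.0037]
```

View pics/g2.png

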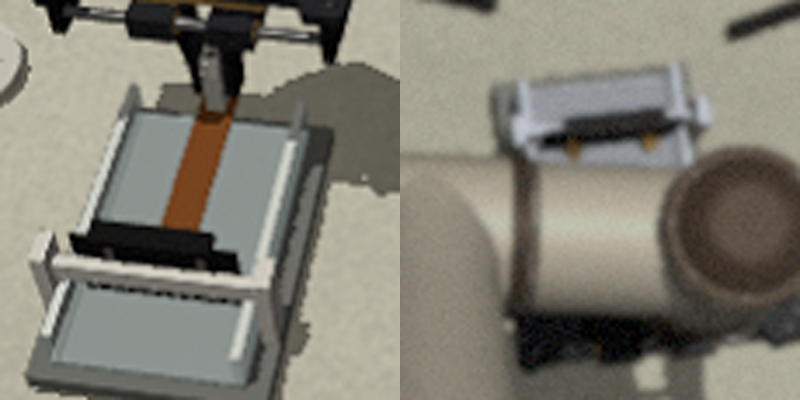

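The feeler hangs over the tray, with its blade along it: grip at left tile (213,85), tip just before the bar at (180,230). I'll shift it 6 mm, lower it slowly and watch the force.

Request:
move_arm(series=[{"grip":0,"xyz":[-2,6,0],"angular":[0,-0.003,0.004]},{"grip":0,"xyz":[-2,6,10],"angular":[0,-0.003,0.004]},{"grip":0,"xyz":[-2,6,20],"angular":[0,-0.003,0.004]},{"grip":0,"xyz":[-2,6,28],"angular":[0,-0.003,0.004]},{"grip":0,"xyz":[-2,6,33],"angular":[0,-0.003,0.004]},{"grip":0,"xyz":[-2,6,35],"angular":[0,-0.003,0.004]},{"grip":0,"xyz":[-2,6,35],"angular":[0,-0.003,0.004]},{"grip":0,"xyz":[-2,6,35],"angular":[0,-0.003,0.004]}])

```text
time_s: 5.2
tcp_pos: [0.4736, -0.1751, 0.0651]
ee_rot: [[0.994, 0.112, 0.0], [0.112, -0.994, 0.001], [0.0, -0.001, -1.0]]
wrist_force: [-0.3, -0.4, -1.2]
gripper_width: 0.134
gripper_force: 30.0
```

```bash
python3 -c "
from go import *
st();go(cw(-.093,0,.0636),6.53)"
```

```text
t 5.2 tcp [ 0.4736 -0.1751  0.0651] F [-0.3473 -0.4012 -1.1681] w 0.1344149600214987 gf 29.99988680239767 R [0.9937 0.1122]
xyz [ 0.5 -0.4  1.5] rot [-0.0009 -0.0002 -0.0016]
```

Lower in 0.5 mm steps to floor contact.

Request:
move_arm(series=[{"grip":0,"xyz":[0,0,0.5],"angular":[0,0,0]},{"grip":0,"xyz":[0,0,1.0],"angular":[0,0,0]},{"grip":0,"xyz":[0,0,1.5],"angular":[0,0,0]},{"grip":0,"xyz":[0,0,1.5],"angular":[0,0,0]},{"grip":0,"xyz":[0,0,1.5],"angular":[0,0,0]}])

```text
time_s: 5.7
tcp_pos: [0.4735, -0.1751, 0.0637]
ee_rot: [[0.994, 0.112, 0.0], [0.112, -0.994, 0.001], [0.0, -0.001, -1.0]]
wrist_force: [-1.1, 0.8, -0.0]
gripper_width: 0.139
gripper_force: 30.0
```

Request:
move_arm(series=[{"grip":0,"xyz":[0,0,0.4],"angular":[0,0,0]},{"grip":0,"xyz":[0,0,0.4],"angular":[0,0,0]},{"grip":0,"xyz":[0,0,0.4],"angular":[0,0,0]},{"grip":0,"xyz":[0,0,0.4],"angular":[0,0,0]}])

```text
time_s: 6.1
tcp_pos: [0.4734, -0.1751, 0.0636]
ee_rot: [[0.994, 0.112, 0.0], [0.112, -0.994, 0.001], [0.0, -0.001, -1.0]]
wrist_force: [-0.4, 1.5, 5.2]
gripper_width: 0.135
gripper_force: 30.0
```

Request:
move_arm(series=[{"grip":0,"xyz":[3,0,-0.2],"angular":[0,0,0]},{"grip":0,"xyz":[8,0,-0.2],"angular":[0,0,0]},{"grip":0,"xyz":[14,0,-0.2],"angular":[0,0,0]},{"grip":0,"xyz":[21,0,-0.2],"angular":[0,0,0]},{"grip":0,"xyz":[28,0,-0.2],"angular":[0,0,0]},{"grip":0,"xyz":[35,0,-0.2],"angular":[0,0,0]},{"grip":0,"xyz":[42,0,-0.2],"angular":[0,0,0]},{"grip":0,"xyz":[49,0,-0.2],"angular":[0,0,0]},{"grip":0,"xyz":[55,0,-0.2],"angular":[0,0,0]},{"grip":0,"xyz":[55,0,-0.2],"angular":[0,0,0]}])

```text
time_s: 7.1
tcp_pos: [0.5286, -0.1691, 0.0636]
ee_rot: [[0.994, 0.112, 0.0], [0.112, -0.994, 0.001], [0.0, -0.0, -1.0]]
wrist_force: [-1.1, -0.5, 3.1]
gripper_width: 0.135
gripper_force: 30.0
```

```bash
python3 - <<'E'
from go import *
st();go(cw(-.038,0,.0636),6.53)
x,y=190,190
c=cap('scene');im=c['img'][y:y+115,x:x+115,::-1]
cv2.imwrite('pics/g3.png',cv2.resize(cv2.convertScaleAbs(im,alpha=1.4),(600,600),interpolation=cv2.INTER_CUBIC))
E
```

```text
t 7.1 tcp [ 0.5286 -0.1691  0.0636] F [-1.0609 -0.47    3.0843] w 0.135156210514003 gf 30.00062889419496 R [0.9937 0.1124]
xyz [ 0.1 -0.7  0. ] rot [-0.0005 -0.0004 -0.0014]
```

View pics/g3.png

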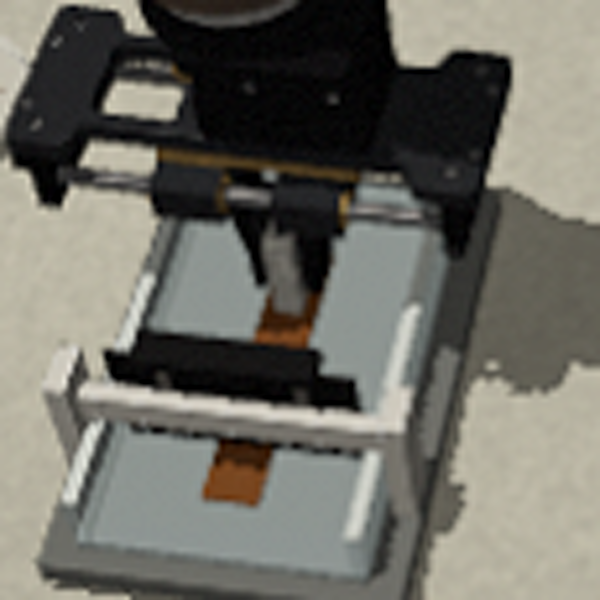

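The blade is through under the comb. Its tip is at crop (235,500), well clear of the bridge, and it lies inside the tray. Next I'll release it, opening only partly because of the tray walls, and rise.

Request:
move_arm(series=[{"grip":0.35,"xyz":[0,0,0],"angular":[0,0,0]},{"grip":0.35,"xyz":[0,0,0],"angular":[0,0,0]},{"grip":0.35,"xyz":[0,0,0],"angular":[0,0,0]},{"grip":0.35,"xyz":[0,0,0],"angular":[0,0,0]},{"grip":0.35,"xyz":[0,0,-15],"angular":[0,0,0]},{"grip":0.35,"xyz":[0,0,-40],"angular":[0,0,0]},{"grip":0.35,"xyz":[0,0,-80],"angular":[0,0,0]},{"grip":0.2,"xyz":[0,0,-100],"angular":[0,0,0]},{"grip":0,"xyz":[0,0,-100],"angular":[0,0,0]},{"grip":0,"xyz":[0,0,-100],"angular":[0,0,0]}])

```text
time_s: 8.15
tcp_pos: [0.5276, -0.1689, 0.1632]
ee_rot: [[0.994, 0.112, -0.0], [0.112, -0.994, 0.001], [-0.0, -0.002, -1.0]]
wrist_force: [-0.1, 0.9, 0.5]
gripper_width: 0.163
gripper_force: 0.0
```

```bash
python3 - <<'E'
from go import *
st()
C=np.load('fit.npz')['C']
def wc(p):
    d=np.array(p)[:2]-C[:2];c,s=np.cos(C[2]),np.sin(C[2]);return np.array([c*d[0]+s*d[1],-s*d[0]+c*d[1]])
c=cap('scene')
f=lambda u,v:(190+u*115/600,190+v*115/600)
print('tip',wc(onz(c,*f(234,501),.029)))
for q in((143,333),(322,350),(320,378)):
    for z in(.095,.099): print(q,z,wc(onz(c,*f(*q),z)))
print('floor end',[wc(onz(c,*f(*q),.027)) for q in((80,540),(365,577))])
go(cw(.05,0,.15),6.53)
E
```

```text
t 8.15 tcp [ 0.5276 -0.1689  0.1632] F [-0.1018  0.9401  0.4753] w 0.16339725638432392 gf 0.0 R [0.9938 0.1116]
tip [0.0751 0.0031]
(143, 333) 0.095 [ 0.0446 -0.0324]
(143, 333) 0.099 [ 0.0474 -0.0309]
(322, 350) 0.095 [0.0417 0.039 ]
(322, 350) 0.099 [0.0444 0.0402]
(320, 378) 0.095 [0.0548 0.0415]
(320, 378) 0.099 [0.0575 0.0427]
floor end [array([ 0.1016, -0.0538]), array([0.1002, 0.0632])]
xyz [89.5 -0.5 12.1] rot [-0.0018  0.0019 -0.0022]
```

Request:
move_arm(series=[{"grip":0,"xyz":[40,-2,0],"angular":[0,0,0]},{"grip":0,"xyz":[80,-3,0],"angular":[0,0,0]},{"grip":0,"xyz":[90.5,-3.5,12],"angular":[0,0.002,0]},{"grip":0,"xyz":[90.5,-3.5,25],"angular":[0,0.002,0]},{"grip":0,"xyz":[90.5,-3.5,31],"angular":[0,0.002,0]},{"grip":0,"xyz":[90.5,-3.5,31],"angular":[0,0.002,0]},{"grip":0,"xyz":[90.5,-3.5,31],"angular":[0,0.002,0]}])

```text
time_s: 8.9
tcp_pos: [0.6166, -0.1557, 0.1323]
ee_rot: [[0.994, 0.112, 0.001], [0.112, -0.994, 0.001], [0.001, -0.001, -1.0]]
wrist_force: [0.3, -0.3, 0.4]
gripper_width: 0.005
gripper_force: 0.0
```

```bash
python3 - <<'E'
from go import *
st();go(cw(.051,.003,.125),6.53)
x,y=190,190
c=cap('scene');im=c['img'][y:y+115,x:x+115,::-1]
cv2.imwrite('pics/g4.png',cv2.resize(cv2.convertScaleAbs(im,alpha=1.4),(500,500),interpolation=cv2.INTER_CUBIC))
E
```

```text
t 8.9 tcp [ 0.6166 -0.1557  0.1323] F [ 0.2777 -0.2902  0.425 ] w 0.004607721142053826 gf 0.0 R [0.9937 0.1117]
xyz [ 0.1 -0.4  7.3] rot [-0.0009 -0.001  -0.002 ]
```

View pics/g4.png

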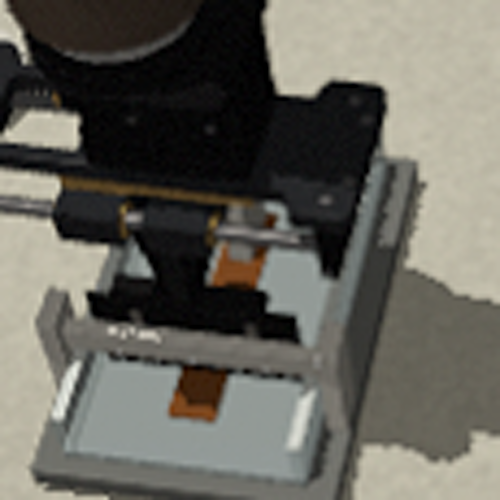

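The closed fingers stand over the middle of the bar, at crop (185,285) between the bar's ends at 118 and 268. Now press down in small steps.

Request:
move_arm(series=[{"grip":0,"xyz":[0,0,2],"angular":[0,0,0]},{"grip":0,"xyz":[0,0,4],"angular":[0,0,0]},{"grip":0,"xyz":[0,0,5],"angular":[0,0,0]},{"grip":0,"xyz":[0,0,6],"angular":[0,0,0]},{"grip":0,"xyz":[0,0,7],"angular":[0,0,0]},{"grip":0,"xyz":[0,0,8],"angular":[0,0,0]},{"grip":0,"xyz":[0,0,9],"angular":[0,0,0]},{"grip":0,"xyz":[0,0,10],"angular":[0,0,0]},{"grip":0,"xyz":[0,0,11],"angular":[0,0,0]},{"grip":0,"xyz":[0,0,12],"angular":[0,0,0]}])

```text
time_s: 9.95
tcp_pos: [0.6176, -0.1554, 0.1221]
ee_rot: [[0.994, 0.113, 0.002], [0.113, -0.994, 0.001], [0.002, -0.0, -1.0]]
wrist_force: [-2.6, 1.1, 7.7]
gripper_width: 0.006
gripper_force: 3.9
```

Request:
move_arm(series=[{"grip":0,"xyz":[0,0,0.7],"angular":[0,0,0]},{"grip":0,"xyz":[0,0,1.4],"angular":[0,0,0]},{"grip":0,"xyz":[0,0,2.1],"angular":[0,0,0]},{"grip":0,"xyz":[0,0,2.8],"angular":[0,0,0]},{"grip":0,"xyz":[0,0,3.4],"angular":[0,0,0]},{"grip":0,"xyz":[0,0,4.0],"angular":[0,0,0]}])

```text
time_s: 10.55
tcp_pos: [0.6176, -0.1554, 0.1181]
ee_rot: [[0.994, 0.113, 0.002], [0.113, -0.994, 0.001], [0.002, -0.0, -1.0]]
wrist_force: [-3.3, 1.2, 8.5]
gripper_width: 0.003
gripper_force: 3.8
```

Request:
move_arm(series=[{"grip":0,"xyz":[0,0,0.3],"angular":[0,0,0]},{"grip":0,"xyz":[0,0,0.6],"angular":[0,0,0]},{"grip":0,"xyz":[0,0,0.9],"angular":[0,0,0]},{"grip":0,"xyz":[0,0,1.2],"angular":[0,0,0]},{"grip":0,"xyz":[0,0,1.5],"angular":[0,0,0]}])

```text
time_s: 11.05
tcp_pos: [0.6176, -0.1554, 0.1166]
ee_rot: [[0.994, 0.113, 0.002], [0.113, -0.994, 0.001], [0.002, -0.0, -1.0]]
wrist_force: [-2.9, 1.0, 7.9]
gripper_width: 0.007
gripper_force: 3.8
```

Request:
move_arm(series=[{"grip":0,"xyz":[0,0,0.2],"angular":[0,0,0]},{"grip":0,"xyz":[0,0,0.4],"angular":[0,0,0]},{"grip":0,"xyz":[0,0,0.6],"angular":[0,0,0]},{"grip":0,"xyz":[0,0,0.6],"angular":[0,0,0]}])

```text
time_s: 11.45
tcp_pos: [0.6176, -0.1554, 0.1164]
ee_rot: [[0.994, 0.113, 0.002], [0.113, -0.994, 0.001], [0.002, -0.0, -1.0]]
wrist_force: [-3.0, 1.8, 8.7]
gripper_width: 0.003
gripper_force: 4.6
```

Request:
move_arm(series=[{"grip":0,"xyz":[0,0,0.2],"angular":[0,0,0]},{"grip":0,"xyz":[0,0,0.4],"angular":[0,0,0]},{"grip":0,"xyz":[0,0,0.4],"angular":[0,0,0]}])

```text
time_s: 11.75
tcp_pos: [0.6176, -0.1554, 0.1163]
ee_rot: [[0.994, 0.113, 0.003], [0.113, -0.994, 0.0], [0.003, -0.0, -1.0]]
wrist_force: [-4.4, 1.7, 10.9]
gripper_width: 0.008
gripper_force: 5.2
```

Request:
move_arm(series=[{"grip":0,"xyz":[0,0,0.3],"angular":[0,0,0]},{"grip":0,"xyz":[0,0,0.6],"angular":[0,0,0]},{"grip":0,"xyz":[0,0,0.6],"angular":[0,0,0]},{"grip":0,"xyz":[0,0,0.6],"angular":[0,0,0]}])

```text
time_s: 12.15
tcp_pos: [0.6176, -0.1554, 0.1162]
ee_rot: [[0.994, 0.113, 0.003], [0.113, -0.994, 0.0], [0.003, -0.0, -1.0]]
wrist_force: [-4.8, 2.6, 11.7]
gripper_width: 0.005
gripper_force: 6.2
```

Request:
move_arm(series=[{"grip":0,"xyz":[0,0,0.4],"angular":[0,0,0]},{"grip":0,"xyz":[0,0,0.8],"angular":[0,0,0]},{"grip":0,"xyz":[0,0,0.8],"angular":[0,0,0]},{"grip":0,"xyz":[0,0,0.8],"angular":[0,0,0]}])

```text
time_s: 12.55
tcp_pos: [0.6177, -0.1554, 0.116]
ee_rot: [[0.994, 0.113, 0.003], [0.113, -0.994, 0.0], [0.003, 0.0, -1.0]]
wrist_force: [-5.7, 1.7, 15.5]
gripper_width: 0.007
gripper_force: 7.4
```

About 7 N now rests on the blade. Rise straight off the comb.

Request:
move_arm(series=[{"grip":0,"xyz":[0,0,-1],"angular":[0,0,0]},{"grip":0,"xyz":[0,0,-2],"angular":[0,0,0]},{"grip":0,"xyz":[0,0,-6],"angular":[0,0,0]},{"grip":0,"xyz":[0,0,-25],"angular":[0,0,0]},{"grip":0.2,"xyz":[0,0,-50],"angular":[0,0,0]},{"grip":0.35,"xyz":[0,0,-50],"angular":[0,0,0]},{"grip":0.35,"xyz":[0,0,-50],"angular":[0,0,0]}])

```text
time_s: 13.25
tcp_pos: [0.6176, -0.1553, 0.1626]
ee_rot: [[0.994, 0.112, 0.003], [0.112, -0.994, 0.002], [0.003, -0.001, -1.0]]
wrist_force: [-0.4, 0.4, 0.6]
gripper_width: 0.192
gripper_force: 0.0
```

```bash
python3 -c "
from go import *
st();go([.5284,-.1691,.12],6.4)"
```

```text
t 13.25 tcp [ 0.6176 -0.1553  0.1626] F [-0.4023  0.385   0.5905] w 0.19210286179417713 gf 0.0 R [0.9937 0.1117]
xyz [-90.3   3.8  42.3] rot [-0.0013 -0.0029  0.0003]
```

Request:
move_arm(series=[{"grip":0.35,"xyz":[-40,2,0],"angular":[0,-0.002,0]},{"grip":0.35,"xyz":[-80,4,0],"angular":[0,-0.003,0]},{"grip":0.35,"xyz":[-90,4,10],"angular":[0,-0.003,0]},{"grip":0.35,"xyz":[-90,4,42],"angular":[0,-0.003,0]},{"grip":0.35,"xyz":[-90,4,42],"angular":[0,-0.003,0]},{"grip":0.35,"xyz":[-90,4,42],"angular":[0,-0.003,0]}])

```text
time_s: 13.85
tcp_pos: [0.5282, -0.1695, 0.1194]
ee_rot: [[0.994, 0.112, -0.004], [0.112, -0.994, 0.001], [-0.004, -0.001, -1.0]]
wrist_force: [0.6, -0.3, 0.8]
gripper_width: 0.349
gripper_force: 0.0
```

```bash
python3 -c "
from go import *
st();go([.5284,-.1691,.0640],6.4)"
```

```text
t 13.85 tcp [ 0.5282 -0.1695  0.1194] F [ 0.6283 -0.3068  0.8186] w 0.34938931335133283 gf 0.0 R [0.9937 0.1122]
xyz [ 0.5 -0.3 55.4] rot [-0.0011  0.0039  0.0008]
```

Request:
move_arm(series=[{"grip":0.35,"xyz":[0,0,20],"angular":[0,0.003,0]},{"grip":0.35,"xyz":[0,0,40],"angular":[0,0.003,0]},{"grip":0.35,"xyz":[0,0,52],"angular":[0,0.003,0]},{"grip":0.35,"xyz":[0,0,55.2],"angular":[0,0.003,0]},{"grip":0.35,"xyz":[0,0,55.2],"angular":[0,0.003,0]},{"grip":0,"xyz":[0,0,55.2],"angular":[0,0.003,0]},{"grip":0,"xyz":[0,0,55.2],"angular":[0,0.003,0]},{"grip":0,"xyz":[0,0,55.2],"angular":[0,0.003,0]},{"grip":0,"xyz":[0,0,55.2],"angular":[0,0.003,0]},{"grip":0,"xyz":[0,0,55.2],"angular":[0,0.003,0]}])

```text
time_s: 14.85
tcp_pos: [0.5288, -0.1694, 0.0657]
ee_rot: [[0.994, 0.112, 0.003], [0.112, -0.994, 0.001], [0.003, -0.001, -1.0]]
wrist_force: [-0.8, 0.4, 3.1]
gripper_width: 0.136
gripper_force: 30.0
```

Gripped. Draw slowly at about 12 mm/s.

Request:
move_arm(series=[{"grip":0,"xyz":[-1,0,0],"angular":[0,0,0]},{"grip":0,"xyz":[-2,0,0],"angular":[0,0,0]},{"grip":0,"xyz":[-3.2,0,0],"angular":[0,0,0]},{"grip":0,"xyz":[-4.4,0,0],"angular":[0,0,0]},{"grip":0,"xyz":[-5.6,0,0],"angular":[0,0,0]},{"grip":0,"xyz":[-6.8,0,0],"angular":[0,0,0]},{"grip":0,"xyz":[-8,0,0],"angular":[0,0,0]},{"grip":0,"xyz":[-9.2,0,0],"angular":[0,0,0]}])

```text
time_s: 15.65
tcp_pos: [0.5239, -0.1703, 0.0659]
ee_rot: [[0.994, 0.113, 0.012], [0.113, -0.994, 0.001], [0.012, 0.001, -1.0]]
wrist_force: [8.1, 1.6, -1.6]
gripper_width: 0.137
gripper_force: 30.0
```

Steady drag of about 8 N, with a slight compliance tilt. I'll continue with a small counter-tilt.

Request:
move_arm(series=[{"grip":0,"xyz":[-1.2,0,0],"angular":[0,-0.003,0]},{"grip":0,"xyz":[-2.4,0,0],"angular":[0,-0.006,0]},{"grip":0,"xyz":[-3.6,0,0],"angular":[0,-0.01,0]},{"grip":0,"xyz":[-4.8,0,0],"angular":[0,-0.01,0]},{"grip":0,"xyz":[-6,0,0],"angular":[0,-0.01,0]},{"grip":0,"xyz":[-7.2,0,0],"angular":[0,-0.01,0]},{"grip":0,"xyz":[-8.4,0,0],"angular":[0,-0.01,0]},{"grip":0,"xyz":[-9.6,0,0],"angular":[0,-0.01,0]},{"grip":0,"xyz":[-10.8,0,0],"angular":[0,-0.01,0]},{"grip":0,"xyz":[-12,0,0],"angular":[0,-0.01,0]}])

```text
time_s: 16.65
tcp_pos: [0.512, -0.1718, 0.0661]
ee_rot: [[0.994, 0.113, 0.002], [0.113, -0.994, -0.001], [0.002, 0.001, -1.0]]
wrist_force: [7.8, 1.2, -1.3]
gripper_width: 0.131
gripper_force: 30.0
```

Request:
move_arm(series=[{"grip":0,"xyz":[-1.3,0,0],"angular":[0,0,0]},{"grip":0,"xyz":[-2.6,0,0],"angular":[0,0,0]},{"grip":0,"xyz":[-3.9,0,0],"angular":[0,0,0]},{"grip":0,"xyz":[-5.2,0,0],"angular":[0,0,0]},{"grip":0,"xyz":[-6.5,0,0],"angular":[0,0,0]},{"grip":0,"xyz":[-7.8,0,0],"angular":[0,0,0]},{"grip":0,"xyz":[-9.1,0,0],"angular":[0,0,0]},{"grip":0,"xyz":[-10.4,0,0],"angular":[0,0,0]},{"grip":0,"xyz":[-11.7,0,0],"angular":[0,0,0]},{"grip":0,"xyz":[-13,0,0],"angular":[0,0,0]}])

```text
time_s: 17.65
tcp_pos: [0.4953, -0.1734, 0.0657]
ee_rot: [[0.994, 0.112, -0.006], [0.112, -0.994, -0.0], [-0.006, -0.0, -1.0]]
wrist_force: [2.3, 1.3, 5.5]
gripper_width: 0.14
gripper_force: 30.0
```

Request:
move_arm(series=[{"grip":0,"xyz":[-2,0,0],"angular":[0,0,0]},{"grip":0,"xyz":[-4,0,0],"angular":[0,0,0]},{"grip":0,"xyz":[-6,0,0],"angular":[0,0,0]},{"grip":0,"xyz":[-8,0,0],"angular":[0,0,0]},{"grip":0,"xyz":[-10,0,0],"angular":[0,0,0]},{"grip":0,"xyz":[-12,0,0],"angular":[0,0,0]},{"grip":0,"xyz":[-14,0,0],"angular":[0,0,0]},{"grip":0,"xyz":[-17,0,0],"angular":[0,0,0]},{"grip":0,"xyz":[-20,0,0],"angular":[0,0,0]},{"grip":0,"xyz":[-20,0,0],"angular":[0,0,0]}])

```text
time_s: 18.65
tcp_pos: [0.4747, -0.1756, 0.0657]
ee_rot: [[0.994, 0.112, -0.007], [0.112, -0.994, -0.0], [-0.007, -0.001, -1.0]]
wrist_force: [1.8, 0.9, 5.2]
gripper_width: 0.134
gripper_force: 30.0
```

```bash
python3 - <<'E'
from go import *
st()
x,y=190,190
c=cap('scene');im=c['img'][y:y+115,x:x+115,::-1]
cv2.imwrite('pics/g5.png',cv2.resize(cv2.convertScaleAbs(im,alpha=1.4),(600,600),interpolation=cv2.INTER_CUBIC))
E
```

```text
t 18.65 tcp [ 0.4747 -0.1756  0.0657] F [1.8305 0.8588 5.2476] w 0.13377734754491669 gf 30.00102347228676 R [0.9937 0.1121]
```

View pics/g5.png

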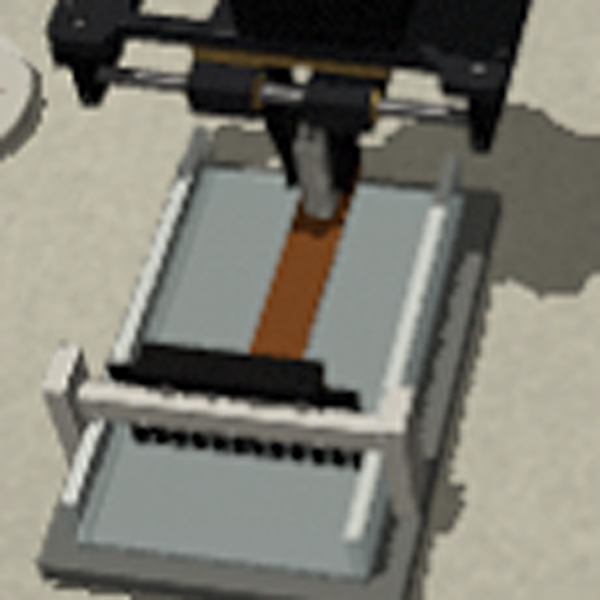

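The blade is out: its tip is in front of the comb, hidden behind the bar near (275,355), and there is no amber beyond the teeth. Drag was a steady 8 N until it left. Next I'll lift it and carry it back to its old place.

Request:
move_arm(series=[{"grip":0,"xyz":[0,0,-10],"angular":[0,0,0]},{"grip":0,"xyz":[0,0,-40],"angular":[0,0,0]},{"grip":0,"xyz":[0,0,-80],"angular":[0,0,0]},{"grip":0,"xyz":[4,-40,-85],"angular":[0,0,-0.04]},{"grip":0,"xyz":[8,-80,-85],"angular":[0,0,-0.08]},{"grip":0,"xyz":[13,-120,-85],"angular":[0,0,-0.12]},{"grip":0,"xyz":[18,-160,-85],"angular":[0,0,-0.16]},{"grip":0,"xyz":[22,-200,-85],"angular":[0,0,-0.2]},{"grip":0,"xyz":[26,-240,-85],"angular":[0,0,-0.24]},{"grip":0,"xyz":[30,-280,-85],"angular":[0,0,-0.28]}])

```text
time_s: 19.7
tcp_pos: [0.4711, 0.1064, 0.1493]
ee_rot: [[0.924, 0.383, -0.014], [0.383, -0.924, -0.002], [-0.014, -0.003, -1.0]]
wrist_force: [1.3, -0.5, -1.0]
gripper_width: 0.133
gripper_force: 30.0
```

```bash
python3 -c "
from go import *
st();go([.468,.236,.10],26)"
```

```text
t 19.7 tcp [0.4711 0.1064 0.1493] F [ 1.3236 -0.5064 -0.97  ] w 0.1331297196080509 gf 29.99857697635889 R [0.9237 0.3829]
xyz [  47.5 -120.8   49.1] rot [-0.0035  0.0136 -0.0608]
```

Request:
move_arm(series=[{"grip":0,"xyz":[15,-38,0],"angular":[0,0.005,-0.03]},{"grip":0,"xyz":[30,-76,0],"angular":[0,0.01,-0.05]},{"grip":0,"xyz":[46,-115,10],"angular":[0,0.012,-0.06]},{"grip":0,"xyz":[46,-115,49],"angular":[0,0.012,-0.06]},{"grip":0,"xyz":[46,-115,80],"angular":[0,0.012,-0.06]},{"grip":0,"xyz":[46,-115,100],"angular":[0,0.012,-0.06]},{"grip":0,"xyz":[46,-115,105],"angular":[0,0.012,-0.06]},{"grip":0,"xyz":[46,-115,105],"angular":[0,0.012,-0.06]},{"grip":0,"xyz":[46,-115,105],"angular":[0,0.012,-0.06]}])

```text
time_s: 20.6
tcp_pos: [0.4716, 0.2299, 0.0461]
ee_rot: [[0.9, 0.437, 0.003], [0.437, -0.9, 0.005], [0.005, -0.003, -1.0]]
wrist_force: [-0.4, -0.6, -0.8]
gripper_width: 0.134
gripper_force: 30.0
```

Lower to contact (expected at TCP z ≈ 0.038).

Request:
move_arm(series=[{"grip":0,"xyz":[0,0,2],"angular":[0,0,0]},{"grip":0,"xyz":[0,0,4],"angular":[0,0,0]},{"grip":0,"xyz":[0,0,6],"angular":[0,0,0]},{"grip":0,"xyz":[0,0,7],"angular":[0,0,0]},{"grip":0,"xyz":[0,0,7],"angular":[0,0,0]},{"grip":0,"xyz":[0,0,7],"angular":[0,0,0]}])

```text
time_s: 21.2
tcp_pos: [0.4715, 0.2301, 0.0387]
ee_rot: [[0.899, 0.437, 0.003], [0.437, -0.899, 0.005], [0.005, -0.003, -1.0]]
wrist_force: [-1.3, -0.3, 3.8]
gripper_width: 0.134
gripper_force: 30.0
```

In contact with the bench. Release, then rise.

Request:
move_arm(series=[{"grip":0.6,"xyz":[0,0,0],"angular":[0,0,0]},{"grip":0.6,"xyz":[0,0,0],"angular":[0,0,0]},{"grip":0.6,"xyz":[0,0,0],"angular":[0,0,0]},{"grip":0.6,"xyz":[0,0,0],"angular":[0,0,0]},{"grip":0.6,"xyz":[0,0,-10],"angular":[0,0,0]},{"grip":0.6,"xyz":[0,0,-50],"angular":[0,0,0]},{"grip":0.6,"xyz":[0,0,-100],"angular":[0,0,0]},{"grip":0.6,"xyz":[-40,0,-130],"angular":[0,0,0]},{"grip":0.6,"xyz":[-80,0,-130],"angular":[0,0,0]},{"grip":0.6,"xyz":[-80,0,-130],"angular":[0,0,0]}])

```text
time_s: 22.2
tcp_pos: [0.3951, 0.1915, 0.169]
ee_rot: [[0.9, 0.437, 0.001], [0.437, -0.9, 0.005], [0.003, -0.004, -1.0]]
wrist_force: [0.8, 0.4, -0.2]
gripper_width: 0.603
gripper_force: 0.0
```

```bash
python3 - <<'E'
from go import *
st()
c=cap('scene');o=[]
for x,y in((190,190),(385,220)):
    o.append(cv2.resize(cv2.convertScaleAbs(c['img'][y:y+115,x:x+115,::-1],alpha=1.4),(400,400),interpolation=cv2.INTER_CUBIC))
cv2.imwrite('pics/end.png',np.hstack(o))
E
```

```text
t 22.2 tcp [0.3951 0.1915 0.169 ] F [ 0.7917  0.4072 -0.2009] w 0.6031956513483816 gf 0.0 R [0.8996 0.4366]
```

View pics/end.png

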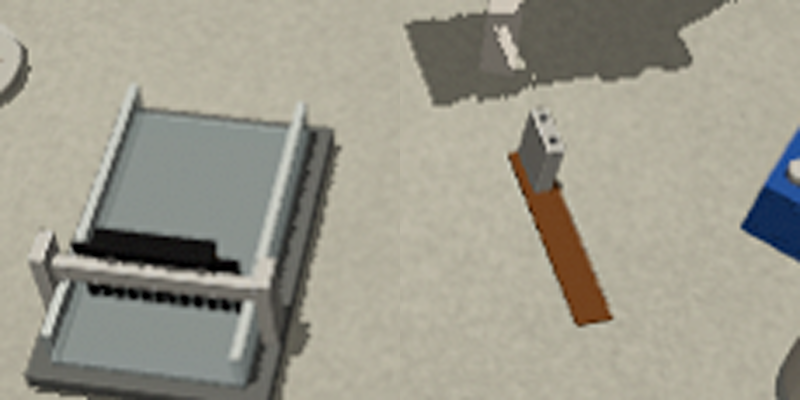

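The comb is down, with its teeth just above the floor (left tile 165,297). The feeler lies flat on the bench (grip 540,150, tip 593,322) and the gripper is clear. I'm handing the job in.

```bash
python3 -c "
from station import r
print(r.finish_job())"
```

```text
the job is handed in; nothing more can be done
None
```

The job is handed in, with no verdict returned: the comb was pressed onto the 2 mm blade, the blade came out with a steady drag of about 8 N (more than "light"), and the feeler lies flat on the bench; I did not measure the final gap directly.

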